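# Index the geared table and fit the last dowel

### The arm

A 6-joint arm with a two-finger parallel gripper is mounted at the origin on the work surface. World frame = base frame: x ahead of the robot, y to its left, z up, the work surface at z = 0. Lengths are in mm, angles in rad, forces in N, time in s.
With the tool pointing down it reaches from about 300 to 850 mm from the base axis. Payload 4.2 kg.
Tool frame: the origin (TCP) lies on the centre line of the jaws, within the pads' length; the fingertips stand 8 mm ahead of it and the grasp point (between the pads) lies 11 mm behind it; z points along the fingers, y is the line along which they close (so a half turn about z gives the same grasp; the last joint's range is limited). The gripper opens to 91 mm and grips with 3 to 60 N. Pads are 32 mm wide; open, the fingers measure 118 mm over their backs; the gripper's body (76 mm by 178 mm) begins 60 mm behind the grasp point.
Start: joints at [1.181, 0.32, 1.565, -0, 1.257, -0.02], TCP at [207.825, 536.145, 221.976] pointing down, gripper open.
Joint ranges: [-3.11, 3.11], [-0.84, 2.01], [0.21, 2.61], [-1.34, 4.49], [0.05, 2.63], [-2.56, 2.56]. Speed limits (rad/s): [2.57, 2.57, 3.14, 3.14, 3.14, 3.14].

### API

Orientations are given as a rotation vector (axis times angle).
In Python, from station import bot gives the robot as it stands. The module is installed in compiled form; this text tells all that it offers.
- The arm moves only by the tool servo_tool, never from a script. Its arguments are lists of equal length, an entry for each row: "offset": the shift along the tool's x, y, z scaled (see below), a list of three; "dr": the turn, a rotation vector about the tool's x, y, z scaled (see below), a list of three. In form: {"offset": [[dx, dy, dz], ...], "dr": [[ax, ay, az], ...]}. A call has 1 to 8 rows; each row shifts and turns the commanded pose from where the row before left it, along the tool's axes as they then stand; what a row does not reach is not made up. The controller multiplies each number of a shift by 0.04 m and each number of a turn by 6 degrees. A row lasts 1/12 s, in which the tool goes at most 41.7 mm and 7.16 degrees, less where a joint would pass 70% of its speed; a pose out of reach is approached as far as the arm can. A call with a number of a shift or a turn outside -1 to 1 is refused whole. A call with a gripper value outside its range is refused whole. "jaw" is the opening, from -1 (shut) to 1 (fully open), set as the call begins (left out, the last holds). The fingers move at their own pace and stop on an object; "newtons" is the grip in N (left out, the last holds). Time passes only in rows, so rows that do not move let the fingers close. It gives the time, the measured TCP pose, the force, the opening and the grip force at its end, in the units of the state.
- bot.read_state(): the state, without advancing time (a new reading comes with each control period).
- bot.get_image(name): name is "scene" or "top"; returns a dict with "color" (400x640x3 uint8, red, green, blue), "intrinsics" (3x3 intrinsics, pixels), "distortion" ([k1, k2, p1, p2, k3] as OpenCV has them; the pictures are not rectified), "R" (3x3) and "t" (3): a world point X has camera coordinates R X + t. Camera axes: x right, y down, z forward; pixel columns grow to the right and rows downward; lengths in mm; the calibration is good to about 2 mm. A picture is of the moment at which its call begins. There is no depth.
- bot.sign_off(): hands the job in; it is judged then, once.
The state is a dict: "clock": time; "q": joint angles; "qd": joint speeds; "joint_efforts": joint torques, N m; "tool_pos": TCP position; "tcp_rot": TCP orientation; "force": force on the tool from outside, world axes, zero at the start; "ft_torque": the same for the moment, N m; "gripper_width": finger opening in mm; "grip_force": force on a finger pad.
Only numpy, scipy, OpenCV 4.12 (cv2) and the standard library are available. Lean on these libraries where they do the work, as an engineer would, in place of code of your own. Each camera call takes 0.05 s, during which the arm holds its last target. There are 200 camera calls.

### The job

Wind the handwheel clockwise by its crank knob to index the geared table until the one maple block still without a dowel stands squarely opposite the red-capped post; one full turn of the wheel moves the table on by one block, so count how many turns that takes. Then press the loose dowel upright into that block's hole until it is fully home, let go of it, and leave the table where you indexed it. Do not disturb the other things on the bench.

Things in the scene. Friction and masses are not known exactly. Their poses are not given: they have to be found in the camera images.
- indexer: Fixed green geared indexing table, base 236 mm wide. Origin on the bench at the round table's axis; handwheel axis upright at x 0, y -200 mm. On the table six maple blocks, 58 mm square, tops at z 103 mm, centres every 60 degrees at radius 82 mm; five hold fixed 24 mm dark dowels up to z 168 mm, one has an empty hole. Alloy hub in the middle, r 50 mm, to z 103 mm, nut to z 115 mm.
- handwheel (a joint): Angle of the handwheel (dark steel, 122 mm across, upright axis, top of rim at z 115 mm) in rad, growing clockwise seen from above. At 0 the crank knob points along the indexer's -x from the wheel's axis. It starts within 0.5 of 0; stops at -0.65 and 23.4. Friction of about 3 N at the knob holds it where it is left; no backlash.
- platter (a joint): Angle of the round table in rad, growing clockwise from above; geared to handwheel / 6, so one full turn of the wheel is 60 degrees, one block, the same way round. At 0 the empty hole lies at -60 degrees (angles counted anticlockwise from above, from the indexer's +x). The wheel holds it (about 10 N at the blocks).
- crank_grip (a point): Point to grip on the black crank knob's axis, at z 152 mm. The knob is upright, 25 mm in diameter, from z 118 to 176 mm, 50 mm from the wheel's axis, and spins freely on its own axis, so a gripper can carry it round without turning.
- hole (a point): Centre of the mouth of the empty hole, on the top face of its block (z 103 mm). Its z axis is the hole's axis, up; turns with the table. Blind, 26 mm in diameter, 25 mm deep, no chamfer.
- red_post: Fixed steel post with a red cap (28 mm across, top at z 108 mm) at the rim of the table, 142 mm from its axis; marks where the open block must stop. It stands at one of the two stations, the white-capped post at the other. Origin at its foot, z 14 mm.
- white_post: The same post with a white cap, at the other station; of no use in this job.
- station_front (a point): Point at z 103 mm, 82 mm from the table's axis along the indexer's -x: where the hole's centre is when its block stands squarely opposite the post of this station. Platter angle 2.094 (two turns past 0).
- station_left (a point): The same for the other station, at 120 degrees (counted anticlockwise from above, from the indexer's +x) about the table's axis. Platter angle 3.142 (three turns past 0).
- dowel: Loose round dark walnut dowel, 24 mm in diameter, 90 mm long, about 35 g, with a small chamfer at its foot, standing upright on the bench. Origin at the centre of its foot, z along it, up. Fully home it stands 65 mm out of the block.
- glue: Bystander: yellow glue bottle with a blue label, 60 mm across, 170 mm tall, origin under its centre.
- offcut: Bystander: maple offcut 120 x 60 x 35 mm, origin under its centre.
- tin: Bystander: jar of screws 84 mm across, 70 mm tall, origin under its centre.
- mug: Bystander: blue mug 76 mm across, 90 mm tall, origin under its centre.
- mallet: Bystander: hammer, 260 mm long, lying along its x.
- screwdriver: Bystander: screwdriver with orange handle, 200 mm long, lying along its x.
- scrap: Bystander: plywood strip 150 x 50 x 20 mm, origin under its centre.
Things that resemble listed ones, but are neither listed nor needed, are in the scene too. Of the things shaped like the dowel, the walnut one is meant.

How it is judged:
By the outcome, as a careful person would: the job done as asked, in the order asked, and still so for the second after the job is handed in, with the robot touching nothing.
It also fails if it takes over 72 s, if anything falls off the work surface, if the arm or the gripper's body presses on something with over 40 N, if the wrist force passes 120 N, or if a joint passes its speed limit or range.

## Working session

There is one attempt and no reset: what is moved stays moved. The work goes in short steps, Python scripts to look and compute and a tool call to move; the robot and the scene stay as the last step left them, time stands still between calls to the robot, and variables do not carry over. Pictures are saved under pics/ and viewed, at most 10 in all, crops included, and the job is handed in when it is done.

Besides the shell and the picture viewer there is one more tool, called after ">>>" by a JSON object that holds its "name" and its "arguments", one argument or row to a line. servo_tool: Moves the arm, as the interface text tells. Shifts and turns lie within -1 to 1; 1 stands for 0.04 m of shift or 6 degrees of turn. Its arguments: {"type":"object","properties":{"offset":{"type":"array"},"dr":{"type":"array"},"jaw":{"type":"number"},"newtons":{"type":"number"}},"required":["offset","dr"]}

```bash
mkdir -p pics; cat > h.py <<'E'
import numpy as np, cv2
from station import bot
def grab(n,save=None):
    im=bot.get_image(n)
    if save: cv2.imwrite(save,im["color"][:,:,::-1])
    return im
def ray(im,px,z):
    u=cv2.undistortPoints(np.array([[px]],float),np.array(im["intrinsics"],float),np.array(im["distortion"],float))[0,0]
    R=np.array(im["R"]);t=np.array(im["t"])
    c=-R.T@t; d=R.T@np.array([u[0],u[1],1.])
    return c+d*(z-c[2])/d[2]
def proj(im,X):
    p,_=cv2.projectPoints(np.array(X,float).reshape(-1,1,3),cv2.Rodrigues(np.array(im["R"],float))[0],np.array(im["t"],float),np.array(im["intrinsics"],float),np.array(im["distortion"],float))
    return p[:,0]
E
python3 - <<'E'
from h import *
for n in("top","scene"):
    im=grab(n,f"pics/{n}0.png"); R=np.array(im["R"]);print(n,-R.T@np.array(im["t"]),R[2],np.array(im["intrinsics"])[0,0])
print(bot.read_state())
E
```

```text
top [ 379.19489191   17.34426878 1277.14424967] [ 0.13996211  0.01002057 -0.99010615] 425.26029577370576
scene [1156.41449717  629.99298555  839.72229716] [-0.55130631 -0.53730239 -0.63825347] 391.2858849125248
{'clock': 0.1, 'q': array([ 1.18101892e+00,  3.20245251e-01,  1.56553809e+00, -5.97280010e-05,
        1.25740075e+00, -2.00058482e-02]), 'qd': array([-6.46827395e-05,  4.68870872e-04, -4.34865323e-03,  1.10949192e-03,
        1.79535362e-03,  2.63531794e-04]), 'joint_efforts': array([ 9.46608270e-04, -4.13330698e+01, -2.32509023e+01,  7.28985504e-02,
        4.21117223e-02, -3.83256690e-05]), 'tool_pos': array([207.66208815, 535.72858176, 221.20177296]), 'tcp_rot': array([-5.77454381e-01, -3.08779206e+00,  2.46547137e-03]), 'force': array([ 0.37662303,  0.05290513, -0.35782646]), 'ft_torque': array([ 0.0262978 , -0.02332131, -0.01714146]), 'grip_force': 0.0, 'gripper_width': 91.25206168500054}
```

View pics/top0.png

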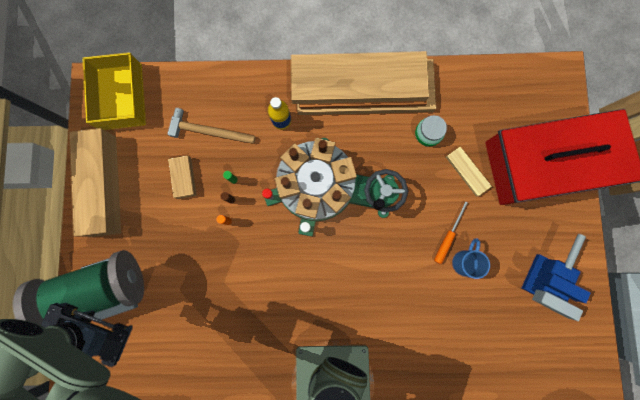

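View pics/scene0.png

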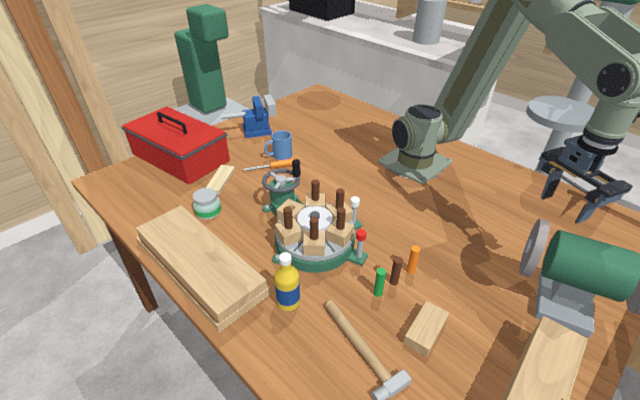

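Candidates for the dowel in the top view: green (228,175), dark brown (230,198) and orange (222,219). The fixed dowels on the table are also dark brown. The brown loose one is the walnut dowel. I'll check that in a close crop along with the table.

```bash
python3 - <<'E'
from h import *
a=cv2.imread("pics/top0.png")[135:245,210:415]; b=cv2.imread("pics/scene0.png")[145:305,255:430]
cv2.imwrite("pics/c1.png",cv2.resize(a,None,fx=3.9,fy=3.9,interpolation=cv2.INTER_CUBIC))
cv2.imwrite("pics/c2.png",cv2.resize(b,None,fx=3.7,fy=3.7,interpolation=cv2.INTER_CUBIC))
E
```

```text
(no output)
```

View pics/c1.png

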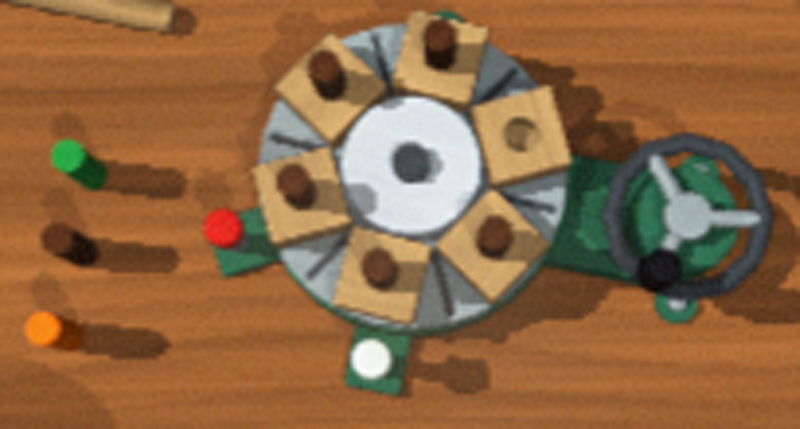

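View pics/c2.png

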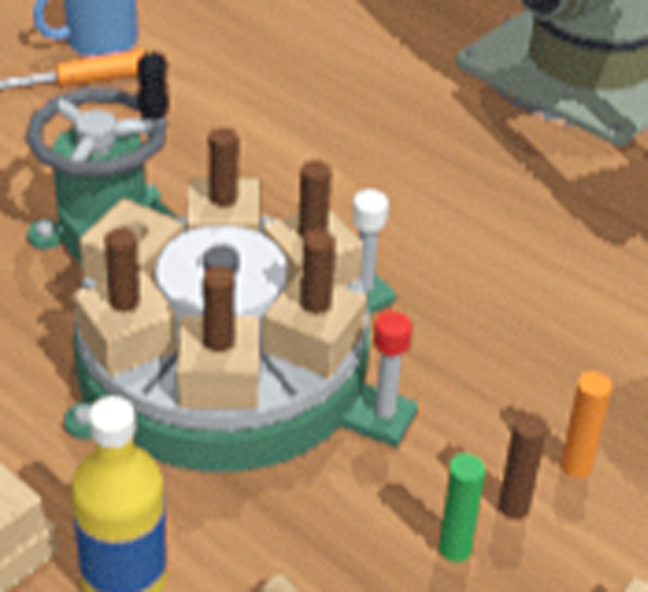

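The crops confirm the following:
- **Dowel:** the loose walnut dowel is the brown one, between green and orange, at top view (225,196).
- **Empty hole:** it's on the right-hand block at (343,169).
- **Posts:** the red post is at the left and up from white, so it marks station_left. That means three turns.
- **Knob:** it's at (379,204).

Next I'll measure.

```bash
cat >> h.py <<'E'
from scipy.optimize import least_squares
def cen(im,box,lo,hi,big=True):
    x0,y0,x1,y1=box
    hsv=cv2.cvtColor(im["color"][y0:y1,x0:x1],cv2.COLOR_RGB2HSV)
    m=cv2.inRange(hsv,lo,hi); n,l,s,c=cv2.connectedComponentsWithStats(m)
    if n<2: return None
    k=1+np.argmax(s[1:,4]); return c[k]+[x0,y0],s[k]
def tri(ims,pxs):
    A=[];b=[]
    for im,p in zip(ims,pxs):
        a=ray(im,p,0);c=ray(im,p,200);d=(c-a)/np.linalg.norm(c-a);P=np.eye(3)-np.outer(d,d);A.append(P);b.append(P@a)
    X=np.linalg.lstsq(np.vstack(A),np.hstack(b),rcond=None)[0]
    return X,[np.linalg.norm(P@X-q) for P,q in zip(A,b)]
E
python3 - <<'E'
from h import *
T=grab("top");S=grab("scene"); np.set_printoptions(precision=1,suppress=True)
spec={"red":((255,180,280,205),(350,225,370,265),(0,150,80),(6,255,255)),
"white":((296,218,316,238),(345,190,365,210),(0,0,170),(179,45,255)),
"knob":((365,190,395,215),(286,155,305,182),(0,0,0),(179,255,48)),
"walnut":((215,188,240,208),(386,250,406,290),(0,60,20),(14,255,105)),
"green":((215,165,240,188),(370,260,388,302),(45,100,50),(75,255,255)),
"orange":((212,208,240,228),(404,240,422,280),(9,215,150),(16,255,255)),
"hubwhite":((290,150,340,205),(290,195,345,245),(0,0,185),(179,45,255))}
for k,(bt,bs,lo,hi) in spec.items():
    a=cen(T,bt,lo,hi);b=cen(S,bs,lo,hi)
    if a is None or b is None: print(k,a,b);continue
    X,e=tri((T,S),(a[0],b[0])); print(k,X,np.round(e,1),a[0],a[1],b[0],b[1])
f=lambda x,y:(x/3.9+210-.37,y/3.9+135-.37)
for k,p,z in(("nut",f(409,162),115),("hub",f(411,165),103),("red",f(223,227),108),("white",f(371,357),108),("wheelhub",f(691,216),115),("knobtop",f(660,271),176),("hole",f(522,134),103),("dowtop",f(57,237),90)):
    print(k,ray(T,p,z))
E
```

```text
red [533.8 173.6  96.4] [0.2 0.2] [266.7 193.1] [ 7  8 10 11 83] [360.7 234.4] [ 6  4 10 12 99]
white [437.9  69.2  96.5] [0.4 0.4] [304.6 226.5] [ 4  4 10 10 81] [354.9 201.3] [ 6  6  9 12 87]
knob [ 490.9 -135.6  138.3] [1.7 1.7] [380.2 204.1] [  4   0  26  21 187] [295.5 169.2] [ 6  6  8 16 89]
walnut [529.8 292.4  32.7] [0.5 0.5] [229.5 197.8] [  6   4  19  12 128] [394.5 273. ] [  4  11  10  24 144]
green [591.4 289.   47.6] [0.2 0.2] [229.5 176.5] [  8   6  14  12 102] [379.4 281.7] [  4   7  12  30 251]
orange (array([220.8, 218.8]), array([ 5,  7,  9,  9, 60], dtype=int32)) None
hubwhite [576.2  36.4 101. ] [0.6 0.6] [315.5 176.7] [  8  10  35  35 792] [314.4 216.7] [  7  11  35  25 495]
nut [575.7  38.6 115. ]
hub [575.5  37.4 103. ]
red [532.8 171.8 108. ]
white [438.5  67.8 108. ]
wheelhub [ 533.  -159.6  115. ]
knobtop [ 488.4 -128.2  176. ]
hole [596.4 -42.8 103. ]
dowtop [530.3 294.1  90. ]
```

```bash
cat > fit.py <<'E'
from h import *
np.set_printoptions(precision=2,suppress=True)
def ind(p,a,r): return np.array([p[0]+r*np.cos(p[2]+a),p[1]+r*np.sin(p[2]+a)])
obs=[(np.radians(120),142,(533.4,172.8)),(np.pi,142,(438.2,68.6)),(0,0,(576.0,37.3)),(-np.pi/2,200,(532.5,-159.5))]
f=lambda p:np.hstack([ind(p,a,r)-np.array(o) for a,r,o in obs])
s=least_squares(f,[575,37,-.22]);P=s.x
W=ind(P,-np.pi/2,200)
E
python3 - <<'E'
from fit import *
print(P,np.degrees(P[2]),s.fun); print("wheel",W)
S=grab("scene");T=grab("top")
def ang(X):
    d=X[:2]-W;return np.hypot(*d),np.degrees(np.pi+P[2]-np.arctan2(d[1],d[0]))
X=ray(S,(295.5,169.2),147);print(X,ang(X))
X=ray(T,(378.9,204.1),176);print(X,ang(X))
X=ray(S,(397.3,260.8),90);print("dow",X)
print("station",ind(P,np.radians(120),82),"knob0",ind([*W,P[2]],np.pi,50))
th=np.degrees
for w in (14,18,22): print(w,ind([*W,P[2]],np.pi-np.radians(w),50))
E
```

```text
[576.2   36.95  -0.22] -12.628007549241426 [ 0.4  -0.33 -0.57 -0.61  0.2  -0.35 -0.03  1.29]
wheel [ 532.47 -158.21]
[ 498.42 -124.52  147.  ] (np.float64(47.90136176231582), np.float64(32.064499094670886))
[ 488.45 -128.34  176.  ] (np.float64(53.201955112830234), np.float64(21.532401210627743))
dow [536.09 297.71  90.  ]
station [551.71 115.21] knob0 [ 483.68 -147.28]
14 [ 487.78 -135.8 ]
18 [ 489.45 -132.74]
22 [ 491.33 -129.8 ]
```

>>> {"name": "servo_tool", "arguments": {
  "offset": [
    [0,0,0],
    [0,0,0],
    [0,0,0],
    [0,0,0],
    [-0.2,-0.46,0],
    [-0.39,-0.92,0],
    [-0.39,-0.92,0],
    [-0.39,-0.92,0]
  ],
  "dr": [
    [0,0,-0.88],
    [0,0,-0.88],
    [0,0,-0.88],
    [0,0,-0.88],
    [0,0,0],
    [0,0,0],
    [0,0,0],
    [0,0,0]
  ],
  "jaw": 1
}}

```text
clock: 0.97
tool_pos: [262.6, 405.9, 221.7]
tcp_rot: [-0.001, 3.142, -0.001]
force: [-0.1, 0.0, 0.7]
gripper_width: 91.0
grip_force: 0.0
```

>>> {"name": "servo_tool", "arguments": {
  "offset": [
    [-0.39,-0.92,0],
    [-0.39,-0.92,0],
    [-0.39,-0.92,0],
    [-0.39,-0.92,0],
    [-0.39,-0.92,0],
    [-0.39,-0.92,0],
    [-0.39,-0.92,0],
    [-0.39,-0.92,0]
  ],
  "dr": [
    [0,0,0],
    [0,0,0],
    [0,0,0],
    [0,0,0],
    [0,0,0],
    [0,0,0],
    [0,0,0],
    [0,0,0]
  ]
}}

```text
clock: 1.63
tool_pos: [387.2, 110.9, 222.2]
tcp_rot: [0.002, 3.141, 0.001]
force: [1.3, -0.2, 0.9]
gripper_width: 91.0
grip_force: 0.0
```

>>> {"name": "servo_tool", "arguments": {
  "offset": [
    [-0.39,-0.92,0],
    [-0.39,-0.92,0],
    [-0.39,-0.92,0],
    [-0.39,-0.92,0],
    [-0.39,-0.92,0],
    [-0.39,-0.92,0],
    [-0.2,-0.4,0],
    [0,0,0]
  ],
  "dr": [
    [0,0,0],
    [0,0,0],
    [0,0,0],
    [0,0,0],
    [0,0,0],
    [0,0,0],
    [0,0,0],
    [0,0,0]
  ]
}}

```text
clock: 2.3
tool_pos: [489.8, -127.8, 221.6]
tcp_rot: [0.008, 3.141, -0.002]
force: [0.2, 1.1, 0.6]
gripper_width: 91.3
grip_force: 0.0
```

>>> {"name": "servo_tool", "arguments": {
  "offset": [
    [-0.05,0,0.5],
    [0,0,0.5],
    [0,0,0.5],
    [0,0,0.5],
    [0,0,0],
    [0,0,0]
  ],
  "dr": [
    [0,0,0],
    [0,0,0],
    [0,0,0],
    [0,0,0],
    [0,0,0],
    [0,0,0]
  ]
}}

```text
clock: 2.8
tool_pos: [489.4, -123.3, 141.5]
tcp_rot: [-0.001, -3.139, -0.002]
force: [-0.5, -0.4, 0.6]
gripper_width: 91.1
grip_force: 0.0
```

>>> {"name": "servo_tool", "arguments": {
  "offset": [
    [0,0,0],
    [0,0,0],
    [0,0,0],
    [0,0,0],
    [0,0,0],
    [0,0,0],
    [0,0,0],
    [0,0,0]
  ],
  "dr": [
    [0,0,0],
    [0,0,0],
    [0,0,0],
    [0,0,0],
    [0,0,0],
    [0,0,0],
    [0,0,0],
    [0,0,0]
  ],
  "jaw": -1,
  "newtons": 10
}}

```text
clock: 3.47
tool_pos: [490.2, -124.2, 142.0]
tcp_rot: [0.002, 3.142, 0.0]
force: [-0.3, 0.1, 0.1]
gripper_width: 41.0
grip_force: 0.0
```

```bash
python3 - <<'E'
from h import *
T=grab("top");S=grab("scene")
a=cv2.resize(T["color"][160:240,340:420],None,fx=4.9,fy=4.9,interpolation=cv2.INTER_CUBIC)
b=cv2.resize(S["color"][130:210,250:330],None,fx=4.9,fy=4.9,interpolation=cv2.INTER_CUBIC)
cv2.imwrite("pics/g1.png",np.hstack([a,b])[:,:,::-1]); s=bot.read_state();print(s["tool_pos"],s["force"],s["gripper_width"])
E
```

```text
[ 490.42084636 -125.04959631  141.95639696] [-0.29542725 -4.55600717 -0.73665018] 33.05165866615695
```

View pics/g1.png

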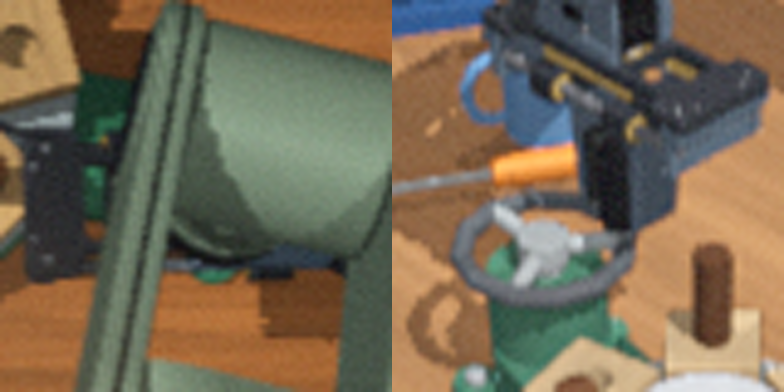

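The view shows the jaws straddling the knob, with the wheel spokes clear below. The −y finger touched first, so I'll centre on it and close.

>>> {"name": "servo_tool", "arguments": {
  "offset": [
    [0,-0.1,0],
    [0,0,0],
    [0,0,0],
    [0,0,0],
    [0,0,0]
  ],
  "dr": [
    [0,0,0],
    [0,0,0],
    [0,0,0],
    [0,0,0],
    [0,0,0]
  ]
}}

```text
clock: 3.98
tool_pos: [490.2, -128.5, 141.9]
tcp_rot: [-0.002, -3.141, 0.001]
force: [-0.7, -3.0, -0.9]
gripper_width: 24.7
grip_force: 10.0
```

```bash
python3 - <<'E'
import numpy as np
phi=143.1;a=[phi]
for k in range(8): a.append(a[-1]-11)
for k in range(44): a.append(a[-1]-22)
a=np.radians(a);c=np.round(50*np.stack([-np.cos(a),np.sin(a)],1)/40,2)
d=np.diff(c,axis=0)
for i in range(0,52,8): print([[float(round(x,2)),float(round(y,2)),0] for x,y in d[i:i+8]])
E
```

```text
[[-0.16, 0.18, 0], [-0.19, 0.14, 0], [-0.22, 0.1, 0], [-0.23, 0.06, 0], [-0.24, 0.02, 0], [-0.24, -0.03, 0], [-0.23, -0.08, 0], [-0.21, -0.11, 0]]
[[-0.33, -0.35, 0], [-0.18, -0.44, 0], [0.0, -0.48, 0], [0.18, -0.44, 0], [0.33, -0.34, 0], [0.44, -0.2, 0], [0.47, -0.01, 0], [0.45, 0.16, 0]]
[[0.36, 0.32, 0], [0.21, 0.42, 0], [0.03, 0.48, 0], [-0.15, 0.45, 0], [-0.3, 0.37, 0], [-0.42, 0.22, 0], [-0.48, 0.06, 0], [-0.46, -0.14, 0]]
[[-0.37, -0.29, 0], [-0.24, -0.41, 0], [-0.07, -0.47, 0], [0.12, -0.47, 0], [0.28, -0.38, 0], [0.4, -0.26, 0], [0.47, -0.08, 0], [0.47, 0.1, 0]]
[[0.39, 0.26, 0], [0.27, 0.4, 0], [0.1, 0.47, 0], [-0.08, 0.47, 0], [-0.25, 0.4, 0], [-0.39, 0.28, 0], [-0.46, 0.12, 0], [-0.47, -0.07, 0]]
[[-0.42, -0.24, 0], [-0.29, -0.37, 0], [-0.14, -0.46, 0], [0.05, -0.47, 0], [0.23, -0.42, 0], [0.36, -0.31, 0], [0.46, -0.15, 0], [0.47, 0.03, 0]]
[[0.43, 0.21, 0], [0.32, 0.35, 0], [0.16, 0.45, 0], [-0.01, 0.48, 0]]
```

>>> {"name": "servo_tool", "arguments": {
  "offset": [
    [-0.16,0.18,0],
    [-0.19,0.14,0],
    [-0.22,0.1,0],
    [-0.23,0.06,0],
    [-0.24,0.02,0],
    [-0.24,-0.03,0],
    [-0.23,-0.08,0],
    [-0.21,-0.11,0]
  ],
  "dr": [
    [0,0,0],
    [0,0,0],
    [0,0,0],
    [0,0,0],
    [0,0,0],
    [0,0,0],
    [0,0,0],
    [0,0,0]
  ],
  "newtons": 12
}}

```text
clock: 4.65
tool_pos: [559.7, -117.0, 141.9]
tcp_rot: [-0.001, -3.14, -0.001]
force: [-4.9, -1.3, 4.6]
gripper_width: 24.7
grip_force: 12.0
```

>>> {"name": "servo_tool", "arguments": {
  "offset": [
    [-0.33,-0.35,0],
    [-0.18,-0.44,0],
    [0.0,-0.48,0],
    [0.18,-0.44,0],
    [0.33,-0.34,0],
    [0.44,-0.2,0],
    [0.47,-0.01,0],
    [0.45,0.16,0]
  ],
  "dr": [
    [0,0,0],
    [0,0,0],
    [0,0,0],
    [0,0,0],
    [0,0,0],
    [0,0,0],
    [0,0,0],
    [0,0,0]
  ]
}}

```text
clock: 5.32
tool_pos: [507.4, -202.1, 141.8]
tcp_rot: [0.006, 3.134, 0.0]
force: [6.2, 3.2, -1.6]
gripper_width: 24.8
grip_force: 12.0
```

>>> {"name": "servo_tool", "arguments": {
  "offset": [
    [0.36,0.32,0],
    [0.21,0.42,0],
    [0.03,0.48,0],
    [-0.15,0.45,0],
    [-0.3,0.37,0],
    [-0.42,0.22,0],
    [-0.48,0.06,0],
    [-0.46,-0.14,0]
  ],
  "dr": [
    [0,0,0],
    [0,0,0],
    [0,0,0],
    [0,0,0],
    [0,0,0],
    [0,0,0],
    [0,0,0],
    [0,0,0]
  ]
}}

```text
clock: 5.98
tool_pos: [553.7, -113.1, 141.8]
tcp_rot: [0.0, -3.14, -0.001]
force: [-7.5, -5.7, 4.2]
gripper_width: 24.7
grip_force: 12.0
```

>>> {"name": "servo_tool", "arguments": {
  "offset": [
    [-0.37,-0.29,0],
    [-0.24,-0.41,0],
    [-0.07,-0.47,0],
    [0.12,-0.47,0],
    [0.28,-0.38,0],
    [0.4,-0.26,0],
    [0.47,-0.08,0],
    [0.47,0.1,0]
  ],
  "dr": [
    [0,0,0],
    [0,0,0],
    [0,0,0],
    [0,0,0],
    [0,0,0],
    [0,0,0],
    [0,0,0],
    [0,0,0]
  ]
}}

```text
clock: 6.65
tool_pos: [513.6, -204.9, 141.8]
tcp_rot: [0.006, 3.134, 0.002]
force: [6.0, 5.6, -2.2]
gripper_width: 24.8
grip_force: 12.0
```

>>> {"name": "servo_tool", "arguments": {
  "offset": [
    [0.39,0.26,0],
    [0.27,0.4,0],
    [0.1,0.47,0],
    [-0.08,0.47,0],
    [-0.25,0.4,0],
    [-0.39,0.28,0],
    [-0.46,0.12,0],
    [-0.47,-0.07,0]
  ],
  "dr": [
    [0,0,0],
    [0,0,0],
    [0,0,0],
    [0,0,0],
    [0,0,0],
    [0,0,0],
    [0,0,0],
    [0,0,0]
  ]
}}

```text
clock: 7.32
tool_pos: [546.9, -110.2, 141.8]
tcp_rot: [0.0, -3.14, -0.001]
force: [-6.2, -6.6, 2.5]
gripper_width: 24.7
grip_force: 12.0
```

>>> {"name": "servo_tool", "arguments": {
  "offset": [
    [-0.42,-0.24,0],
    [-0.29,-0.37,0],
    [-0.14,-0.46,0],
    [0.05,-0.47,0],
    [0.23,-0.42,0],
    [0.36,-0.31,0],
    [0.46,-0.15,0],
    [0.47,0.03,0]
  ],
  "dr": [
    [0,0,0],
    [0,0,0],
    [0,0,0],
    [0,0,0],
    [0,0,0],
    [0,0,0],
    [0,0,0],
    [0,0,0]
  ]
}}

```text
clock: 7.98
tool_pos: [520.3, -206.8, 141.8]
tcp_rot: [0.006, 3.135, 0.004]
force: [5.2, 8.2, 0.2]
gripper_width: 25.1
grip_force: 12.0
```

>>> {"name": "servo_tool", "arguments": {
  "offset": [
    [0.43,0.21,0],
    [0.32,0.35,0],
    [0.16,0.45,0],
    [0,0.48,0],
    [0,0,0],
    [0,0,0]
  ],
  "dr": [
    [0,0,0],
    [0,0,0],
    [0,0,0],
    [0,0,0],
    [0,0,0],
    [0,0,0]
  ]
}}

```text
clock: 8.48
tool_pos: [482.4, -146.0, 141.9]
tcp_rot: [0.001, 3.14, 0.003]
force: [1.3, 3.3, -1.5]
gripper_width: 24.7
grip_force: 12.0
```

```bash
python3 - <<'E'
from h import *
T=grab("top");S=grab("scene")
a=cv2.resize(T["color"][130:240,210:415],None,fx=3.8,fy=3.8,interpolation=cv2.INTER_CUBIC)
cv2.imwrite("pics/g2.png",a[:,:,::-1]); s=bot.read_state();print(s["tool_pos"],s["force"],s["gripper_width"])
E
```

```text
[ 482.17914184 -146.91376593  141.92654827] [0.50432311 2.5713851  0.13272361] 24.90925360210883
```

View pics/g2.png

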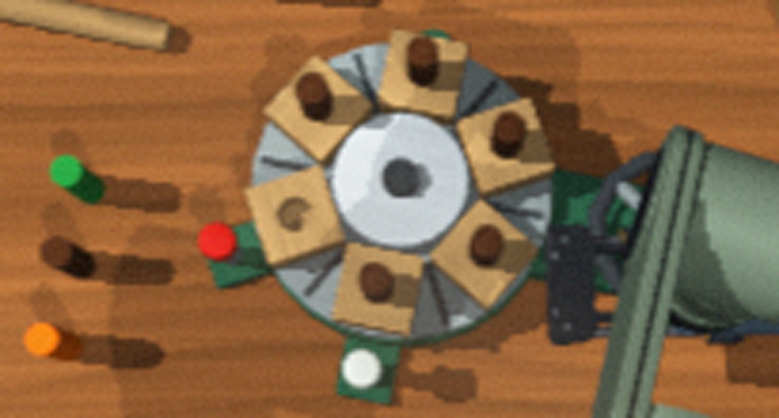

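The empty block now stands at the left, with its hole at top view (288,186), opposite the red cap at (267,194). I'll release the knob, lift, and check the angle numerically.

>>> {"name": "servo_tool", "arguments": {
  "offset": [
    [0,0,0],
    [0,0,0],
    [0,0,0],
    [0,0,0],
    [0,0,0],
    [0,0,-0.8],
    [0,0,-0.8],
    [0,0,-0.6]
  ],
  "dr": [
    [0,0,0],
    [0,0,0],
    [0,0,0],
    [0,0,0],
    [0,0,0],
    [0,0,0],
    [0,0,0],
    [0,0,0]
  ],
  "jaw": 0.3
}}

```text
clock: 9.25
tool_pos: [481.4, -147.3, 232.0]
tcp_rot: [0.002, 3.14, -0.001]
force: [0.8, -0.9, -0.0]
gripper_width: 59.1
grip_force: 0.0
```

```bash
python3 - <<'E'
from fit import *
T=grab("top");S=grab("scene")
f=lambda x,y:(x/3.8+210-.37,y/3.8+130-.37)
h=ray(T,f(294,215),103);c=P[:2]
print("hole",h,"ang err",np.degrees(np.arctan2(*(h[:2]-c)[::-1])-P[2])-120, np.hypot(*(h[:2]-c)))
# hole blob dark; dowel by value mask in both
for nm,im,box in(("T",T,(215,188,242,208)),("S",S,(386,252,408,292))):
    x0,y0,x1,y1=box; v=cv2.cvtColor(im["color"],cv2.COLOR_RGB2HSV)[y0:y1,x0:x1]
    print(nm); print(v[:,:,2])
g=cv2.resize(S["color"][240:310,360:440],None,fx=7,fy=7,interpolation=cv2.INTER_CUBIC)
cv2.imwrite("pics/d1.png",g[:,:,::-1])
E
```

```text
hole [550.92 116.06 103.  ] ang err 0.3491994015215738 83.05226419527338
T
[[157 163 161 163 162 158 150 142 140 142 141 145 139 145 143 157 169 165
  166 167 173 169 169 170 169 169 171]
 [166 159 160 160 168 160 148 143 142 141 143 143 140 142 141 156 168 171
  168 169 166 169 164 171 167 171 172]
 [157 162 163 160 158 161 155 147 142 144 133 140 143 143 141 151 165 162
  164 162 164 162 163 163 162 161 164]
 [166 164 165 163 167 162 166 157 141 142 140 140 141 141 141 149 156 168
  167 167 166 164 163 167 168 166 166]
 [168 166 166 169 172 170 168 151 121 109 108 121 137 148 147 142 146 160
  167 167 165 168 165 167 172 166 168]
 [176 171 168 169 173 168 142 114 102 100  96  99 103 112 133 146 152 163
  169 173 173 169 173 169 170 174 170]
 [174 171 171 169 178 152 115  98  94  94  98  98  90  78  76 106 142 154
  168 174 175 177 176 177 178 178 179]
 [179 179 179 182 179 140  97  91  98  98  95  94  92  70  41  50  84 132
  169 181 183 186 179 184 186 185 185]
 [182 186 186 186 187 149  96  91  97 100  98  92  94  72  38  33  40  61
   92 113 128 126 132 153 181 181 181]
 [183 18
[... 4258 characters left out ...]
3 169 198 201 201 205 209 213
  215 198 192 185]
 [198 201 202 185 191 182 164 163 154 154 173 206 203 198 200 202 203 208
  212 203 196 195]
 [199 197 192 180 184 186 191 194 195 189 189 207 207 201 194 198 201 201
  207 207 203 204]
 [197 197 178 180 179 185 186 188 191 190 190 211 206 206 204 198 198 199
  201 207 209 214]
 [200 194 177 177 180 180 183 183 187 189 191 212 208 207 208 205 202 199
  200 200 204 205]
 [200 199 177 176 179 180 182 180 181 183 186 209 210 209 209 206 209 202
  200 198 201 202]
 [198 198 180 176 173 175 179 181 181 184 194 204 205 211 210 210 208 208
  205 199 198 201]
 [194 190 179 178 178 178 175 177 178 181 200 205 206 204 209 208 208 208
  207 207 204 202]]
```

View pics/d1.png

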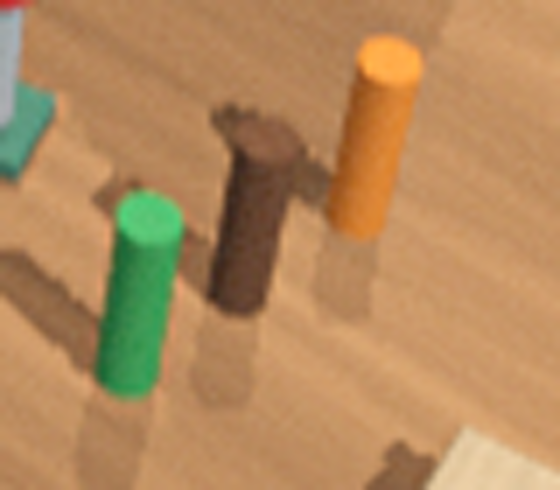

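```bash
python3 - <<'E'
from fit import *
T=grab("top");S=grab("scene")
a,b=(224.6,195.8),(397.9,259.6)
print(ray(T,a,90),ray(S,b,90),tri((T,S),(a,b)))
for X in ((531,293),(533,295),(530,295)):
    print(X,proj(T,[[*X,90],[*X,0]]).round(1).tolist(),proj(S,[[*X,90],[*X,0]]).round(1).tolist())
s=bot.read_state();print(s["tool_pos"],s["q"])
E
```

```text
[529.13 293.04  90.  ] [531.66 296.37  90.  ] (array([529.22, 294.36,  86.56]), [np.float64(0.6249783686800942), np.float64(0.6249783686803344)])
(531, 293) [[224.6, 195.1], [231.5, 198.8]] [[397.0, 258.8], [392.7, 281.3]]
(533, 295) [[223.9, 194.5], [230.8, 198.1]] [[397.2, 259.6], [392.8, 282.2]]
(530, 295) [[223.9, 195.5], [230.8, 199.1]] [[397.8, 259.0], [393.5, 281.5]]
[ 480.94 -147.09  230.12] [-0.32  0.2   1.71 -0.    1.23 -1.89]
```

>>> {"name": "servo_tool", "arguments": {
  "offset": [
    [-0.1,0.92,0],
    [-0.1,0.92,0],
    [-0.1,0.92,0],
    [-0.1,0.92,0],
    [-0.1,0.92,0],
    [-0.1,0.92,0],
    [-0.1,0.92,0],
    [-0.1,0.92,0]
  ],
  "dr": [
    [0,0,0],
    [0,0,0],
    [0,0,0],
    [0,0,0],
    [0,0,0],
    [0,0,0],
    [0,0,0],
    [0,0,0]
  ]
}}

```text
clock: 10.12
tool_pos: [512.2, 148.9, 228.0]
tcp_rot: [-0.002, -3.138, 0.002]
force: [-0.4, -0.0, -0.4]
gripper_width: 59.0
grip_force: 0.0
```

>>> {"name": "servo_tool", "arguments": {
  "offset": [
    [-0.1,0.92,0],
    [-0.1,0.92,0],
    [-0.1,0.92,0],
    [-0.1,0.92,0],
    [0,0,0],
    [0,0,0],
    [0,0,0],
    [0,0,0]
  ],
  "dr": [
    [0,0,0],
    [0,0,0],
    [0,0,0],
    [0,0,0],
    [0,0,0],
    [0,0,0],
    [0,0,0],
    [0,0,0]
  ]
}}

```text
clock: 10.78
tool_pos: [529.1, 293.2, 229.0]
tcp_rot: [-0.004, -3.14, 0.002]
force: [-0.9, -0.1, 0.3]
gripper_width: 59.1
grip_force: 0.0
```

>>> {"name": "servo_tool", "arguments": {
  "offset": [
    [-0.03,0.03,0.6],
    [0,0,0.8],
    [0,0,0.8],
    [0,0,0.8],
    [0,0,0.7],
    [0,0,0.5],
    [0,0,0],
    [0,0,0]
  ],
  "dr": [
    [0,0,0],
    [0,0,0],
    [0,0,0],
    [0,0,0],
    [0,0,0],
    [0,0,0],
    [0,0,0],
    [0,0,0]
  ]
}}

```text
clock: 11.45
tool_pos: [530.4, 294.3, 61.6]
tcp_rot: [-0.004, -3.14, 0.002]
force: [0.4, -0.3, 0.6]
gripper_width: 59.4
grip_force: 0.0
```

>>> {"name": "servo_tool", "arguments": {
  "offset": [
    [0,0,0],
    [0,0,0],
    [0,0,0],
    [0,0,0],
    [0,0,0],
    [0,0,0],
    [0,0,0],
    [0,0,0]
  ],
  "dr": [
    [0,0,0],
    [0,0,0],
    [0,0,0],
    [0,0,0],
    [0,0,0],
    [0,0,0],
    [0,0,0],
    [0,0,0]
  ],
  "jaw": -1,
  "newtons": 15
}}

```text
clock: 12.12
tool_pos: [531.0, 296.0, 62.5]
tcp_rot: [0.002, 3.141, 0.001]
force: [-0.5, -0.7, 3.6]
gripper_width: 23.7
grip_force: 15.0
```

```bash
python3 - <<'E'
from h import *
T=grab("top");S=grab("scene")
a=cv2.resize(T["color"][160:240,190:270],None,fx=4.9,fy=4.9,interpolation=cv2.INTER_CUBIC)
b=cv2.resize(S["color"][235:315,355:435],None,fx=4.9,fy=4.9,interpolation=cv2.INTER_CUBIC)
cv2.imwrite("pics/g3.png",np.hstack([a,b])[:,:,::-1]); s=bot.read_state();print(s["tool_pos"],s["force"],s["gripper_width"],s["grip_force"])
E
```

```text
[531.02854711 295.9255032   62.48751037] [ 0.02331237 -0.27729778  4.59802908] 23.55638375339575 15.000862777233124
```

View pics/g3.png

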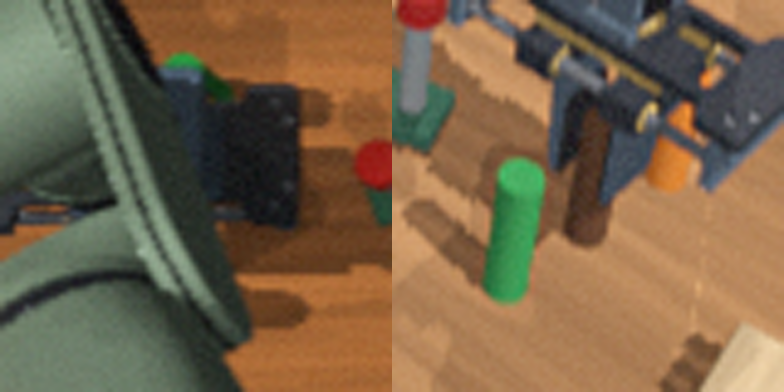

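The jaws hold the walnut dowel, and the green and orange ones still stand untouched beside it. To centre it in the other direction as well, I'll open slightly, turn 90° and re-grip.

>>> {"name": "servo_tool", "arguments": {
  "offset": [
    [0,0,0],
    [0,0,0],
    [0,0,0],
    [0,0,0],
    [0,0,0],
    [0,0,0],
    [0,0,0],
    [0,0,0]
  ],
  "dr": [
    [0,0,0],
    [0,0,0],
    [0,0,0],
    [0,0,0.5],
    [0,0,1],
    [0,0,1],
    [0,0,1],
    [0,0,1]
  ],
  "jaw": -0.12
}}

```text
clock: 12.88
tool_pos: [530.5, 295.6, 61.5]
tcp_rot: [-0.743, -3.052, 0.001]
force: [0.2, -0.8, 0.1]
gripper_width: 40.4
grip_force: 0.0
```

>>> {"name": "servo_tool", "arguments": {
  "offset": [
    [0,0,0],
    [0,0,0],
    [0,0,0],
    [0,0,0],
    [0,0,0],
    [0,0,0],
    [0,0,0],
    [0,0,0]
  ],
  "dr": [
    [0,0,1],
    [0,0,1],
    [0,0,1],
    [0,0,1],
    [0,0,1],
    [0,0,1],
    [0,0,1],
    [0,0,1]
  ]
}}

```text
clock: 13.55
tool_pos: [530.5, 295.7, 61.5]
tcp_rot: [-1.92, -2.486, 0.001]
force: [-0.9, -0.2, -0.7]
gripper_width: 40.3
grip_force: 0.0
```

>>> {"name": "servo_tool", "arguments": {
  "offset": [
    [0,0,0],
    [0,0,0],
    [0,0,0],
    [0,0,0],
    [0,0,0],
    [0,0,0]
  ],
  "dr": [
    [0,0,1],
    [0,0,1],
    [0,0,0.5],
    [0,0,0],
    [0,0,0],
    [0,0,0]
  ]
}}

```text
clock: 14.05
tool_pos: [530.6, 295.7, 61.7]
tcp_rot: [-2.221, -2.221, 0.001]
force: [-0.0, 0.1, 0.7]
gripper_width: 40.0
grip_force: 0.0
```

>>> {"name": "servo_tool", "arguments": {
  "offset": [
    [0,0,0],
    [0,0,0],
    [0,0,0],
    [0,0,0],
    [0,0,0],
    [0,0,0]
  ],
  "dr": [
    [0,0,0],
    [0,0,0],
    [0,0,0],
    [0,0,0],
    [0,0,0],
    [0,0,0]
  ],
  "jaw": -1,
  "newtons": 25
}}

```text
clock: 14.55
tool_pos: [530.7, 295.8, 62.0]
tcp_rot: [-2.223, -2.22, -0.0]
force: [0.3, 0.2, -1.1]
gripper_width: 23.4
grip_force: 25.0
```

```bash
python3 - <<'E'
from h import *
for i in range(3):
    grab("top"); s=bot.read_state();print(s["tool_pos"],s["force"],s["gripper_width"],s["grip_force"],s["q"][5])
E
```

```text
[530.70447179 295.76449247  61.92139019] [ 0.19100605 -0.99256815 -0.47003747] 23.206956588969955 24.996877312660217 0.49050166534910333
[530.73737152 295.79942277  61.95996633] [-0.02257761 -0.11186816 -0.26268171] 23.40734422346371 24.996953308582306 0.49054889695160253
[530.72174589 295.75062286  61.93444628] [ 0.06313276  0.13046828 -0.49224273] 23.435924614449952 24.996937215328217 0.49057158868659106
```

>>> {"name": "servo_tool", "arguments": {
  "offset": [
    [0,0,-0.3],
    [0,0,-0.8],
    [0,0,-0.9],
    [0,0,-0.9],
    [0,0,-0.85],
    [-0.75,0.09,0],
    [-0.75,0.09,0],
    [-0.75,0.09,0]
  ],
  "dr": [
    [0,0,0],
    [0,0,0],
    [0,0,0],
    [0,0,0],
    [0,0,0],
    [0,0,0],
    [0,0,0],
    [0,0,0]
  ]
}}

```text
clock: 15.37
tool_pos: [541.5, 205.2, 212.8]
tcp_rot: [2.22, 2.221, 0.002]
force: [0.8, 0.1, -0.4]
gripper_width: 23.5
grip_force: 25.0
```

>>> {"name": "servo_tool", "arguments": {
  "offset": [
    [-0.75,0.08,0],
    [-0.75,0.08,0],
    [-0.76,0.08,0],
    [0,0,0.5],
    [0,0,0.4],
    [0,0,0],
    [0,0,0],
    [0,0,0]
  ],
  "dr": [
    [0,0,0],
    [0,0,0],
    [0,0,0],
    [0,0,0],
    [0,0,0],
    [0,0,0],
    [0,0,0],
    [0,0,0]
  ]
}}

```text
clock: 16.03
tool_pos: [551.4, 115.7, 176.7]
tcp_rot: [2.222, 2.22, 0.002]
force: [0.5, 0.7, -0.2]
gripper_width: 23.4
grip_force: 25.0
```

```bash
python3 - <<'E'
from h import *
T=grab("top");S=grab("scene")
a=cv2.resize(T["color"][150:230,255:335],None,fx=4.9,fy=4.9,interpolation=cv2.INTER_CUBIC)
b=cv2.resize(S["color"][185:265,290:370],None,fx=4.9,fy=4.9,interpolation=cv2.INTER_CUBIC)
cv2.imwrite("pics/g4.png",np.hstack([a,b])[:,:,::-1]); s=bot.read_state();print(s["tool_pos"],s["force"],s["gripper_width"],s["grip_force"])
E
```

```text
[551.62004683 115.86589987 177.08638873] [0.35768501 0.04949935 0.01689585] 23.712886101178473 24.996849596500397
```

View pics/g4.png

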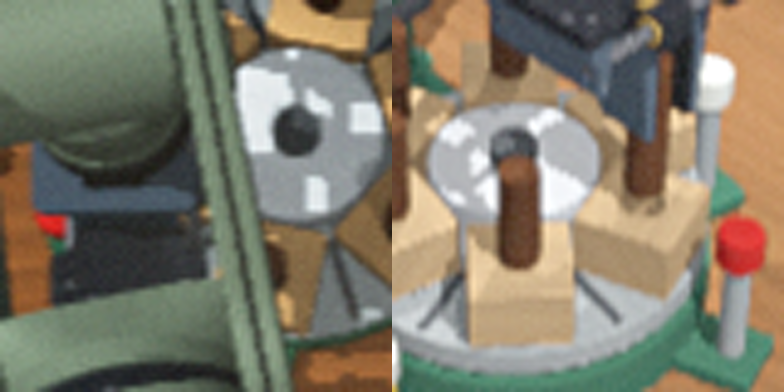

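The scene view shows the dowel hanging just above the hole, its foot at crop (646,190) and the hole at (650,208), so it looks lined up. I'll lower it slowly while watching the force.

>>> {"name": "servo_tool", "arguments": {
  "offset": [
    [0,0,0.15],
    [0,0,0.1],
    [0,0,0.05],
    [0,0,0.05],
    [0,0,0.05],
    [0,0,0.05],
    [0,0,0]
  ],
  "dr": [
    [0,0,0],
    [0,0,0],
    [0,0,0],
    [0,0,0],
    [0,0,0],
    [0,0,0],
    [0,0,0]
  ]
}}

```text
clock: 16.72
tool_pos: [551.0, 115.4, 157.6]
tcp_rot: [-2.223, -2.22, -0.0]
force: [0.4, 0.3, -1.3]
gripper_width: 23.4
grip_force: 25.0
```

>>> {"name": "servo_tool", "arguments": {
  "offset": [
    [0,0,0.1],
    [0,0,0.1],
    [0,0,0.1],
    [0,0,0.05],
    [0,0,0.05],
    [0,0,0]
  ],
  "dr": [
    [0,0,0],
    [0,0,0],
    [0,0,0],
    [0,0,0],
    [0,0,0],
    [0,0,0]
  ]
}}

```text
clock: 17.22
tool_pos: [551.0, 115.4, 141.5]
tcp_rot: [-2.223, -2.22, -0.0]
force: [1.4, 1.3, -0.7]
gripper_width: 23.8
grip_force: 25.0
```

>>> {"name": "servo_tool", "arguments": {
  "offset": [
    [0,0,0.03],
    [0,0,0.03],
    [0,0,0.03],
    [0,0,0]
  ],
  "dr": [
    [0,0,0],
    [0,0,0],
    [0,0,0],
    [0,0,0]
  ]
}}

```text
clock: 17.55
tool_pos: [551.1, 115.4, 139.8]
tcp_rot: [2.222, 2.22, 0.002]
force: [0.2, -0.1, 7.6]
gripper_width: 23.3
grip_force: 25.0
```

>>> {"name": "servo_tool", "arguments": {
  "offset": [
    [0,0,0.04],
    [0,0,0],
    [0,0,0]
  ],
  "dr": [
    [0,0,0],
    [0,0,0],
    [0,0,0]
  ]
}}

```text
clock: 17.8
tool_pos: [551.1, 115.4, 139.8]
tcp_rot: [2.222, 2.219, 0.003]
force: [-3.7, -0.5, 15.7]
gripper_width: 23.4
grip_force: 25.0
```

>>> {"name": "servo_tool", "arguments": {
  "offset": [
    [0,0,-0.06],
    [0,0,0],
    [0,0,0],
    [0,0,0]
  ],
  "dr": [
    [0,0,0],
    [0,0,0],
    [0,0,0],
    [0,0,0]
  ],
  "jaw": -0.1
}}

```text
clock: 18.13
tool_pos: [550.5, 115.3, 138.7]
tcp_rot: [-2.222, -2.22, 0.001]
force: [-0.0, 0.5, 0.1]
gripper_width: 40.8
grip_force: 0.0
```

>>> {"name": "servo_tool", "arguments": {
  "offset": [
    [0,0,-0.3],
    [0,0,-0.6],
    [0,0,-0.8],
    [0,0,-0.8],
    [0,0,0]
  ],
  "dr": [
    [0,0,0],
    [0,0,0],
    [0,0,0],
    [0,0,0],
    [0,0,0]
  ]
}}

```text
clock: 18.55
tool_pos: [554.1, 115.9, 245.3]
tcp_rot: [2.218, 2.216, 0.015]
force: [0.8, -0.3, 0.0]
gripper_width: 41.1
grip_force: 0.0
```

>>> {"name": "servo_tool", "arguments": {
  "offset": [
    [0.9,0,0],
    [0.9,0,0],
    [0.9,0,0],
    [0.9,0,0],
    [0.9,0,0],
    [0.9,0,0],
    [0.5,0,0],
    [0,0,0]
  ],
  "dr": [
    [0,0,0],
    [0,0,0],
    [0,0,0],
    [0,0,0],
    [0,0,0],
    [0,0,0],
    [0,0,0],
    [0,0,0]
  ]
}}

```text
clock: 19.22
tool_pos: [550.4, 355.6, 237.3]
tcp_rot: [-2.217, -2.223, 0.001]
force: [-0.6, 0.0, 0.1]
gripper_width: 40.8
grip_force: 0.0
```

```bash
python3 - <<'E'
from fit import *
T=grab("top");S=grab("scene")
print(proj(T,[[551.5,115.4,168]]),proj(S,[[551.5,115.4,168],[551.5,115.4,103]]))
a=cv2.resize(T["color"][140:235,255:350],None,fx=4.1,fy=4.1,interpolation=cv2.INTER_CUBIC)
b=cv2.resize(S["color"][170:265,275:370],None,fx=4.1,fy=4.1,interpolation=cv2.INTER_CUBIC)
cv2.imwrite("pics/g5.png",np.hstack([a,b])[:,:,::-1])
E
```

```text
[[285.15 182.47]] [[341.57 207.44]
 [340.62 225.4 ]]
```

View pics/g5.png

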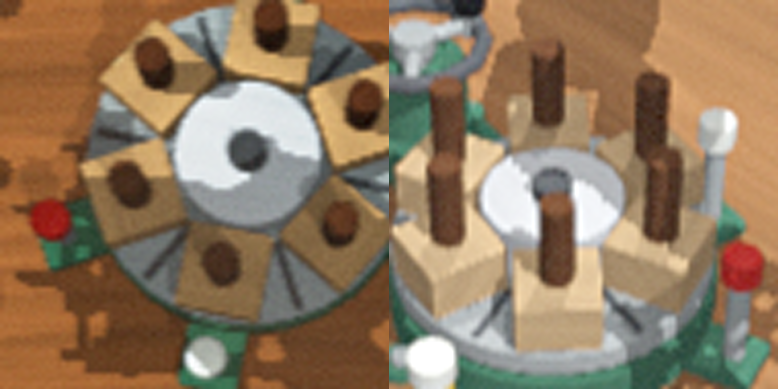

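The dowel stands upright at the same height as its fixed neighbours. Its top is at about (285,184), against a predicted (285,182). The block is opposite the red post and the gripper is clear, so I'm handing in.

```bash
python3 -c "
from station import bot
print(bot.sign_off())"
```

```text
the job is handed in; nothing more can be done
None
```

I wound the wheel three turns clockwise, which put the open block opposite the red post to within about 0.4°, then pressed the walnut dowel fully home, let go, and handed the job in at about 19 s.

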